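# Build up a stepped belt pulley on the arbor

### The arm

A 6-joint arm with a two-finger parallel gripper is mounted at the origin on the work surface. World frame = base frame: x ahead of the robot, y to its left, z up, the work surface at z = 0. Lengths are in m, angles in rad, forces in N, time in s.
With the tool pointing down it reaches from about 0.225 to 0.875 m from the base axis. Payload 3.4 kg.
Tool frame: the origin (TCP) lies on the centre line of the jaws, within the pads' length; the fingertips stand robot.tips_ahead ahead of it and the grasp point (between the pads) lies 2 mm behind it (robot.tips_ahead is the distance from the TCP to the fingertips, in m); z points along the fingers, y is the line along which they close (so a half turn about z gives the same grasp; the last joint's range is limited). The gripper opens to 85 mm and grips with 20 to 120 N. Pads are 22 mm wide; open, the fingers measure 114 mm over their backs; the gripper's body (76 mm by 85 mm) begins 54 mm behind the grasp point. The pads swing forward as they close: fully open they stand 13 mm farther back than shut.
Start: joints at [-1.295, 0.276, 1.505, -0, 1.361, -0.121], TCP at [0.222, -0.53, 0.248] pointing down, gripper open.
Joint ranges: [-2.89, 2.89], [-0.75, 2.08], [0.22, 2.7], [-1.18, 4.32], [0.11, 2.71], [-2.7, 2.7]. Speed limits (rad/s): [2.57, 2.57, 3.14, 3.14, 3.14, 3.14].

### API

Orientations are given as [roll, pitch, yaw] about the fixed x, y, z axes, in that order (R = Rz(yaw) Ry(pitch) Rx(roll)).
In Python, from cell import robot, vision, job gives the robot as it stands.
- The arm moves only by the tool move_arm, never from a script. Its argument "commands" is a list of rows, each a list of 3 entries, a list of its own where there are three numbers: the shift along the tool's x, y, z in mm, then the turn about the tool's z in degrees, then the closure, from 0 (fully open) to 1 (shut). In form: [[[dx, dy, dz], yaw, gripper], ...]. A call has 1 to 12 rows; each row shifts and turns the commanded pose from where the row before left it, along the tool's axes as they then stand; what a row does not reach is not made up. A row lasts 1/12 s, in which the tool goes at most 41.7 mm and 7.16 degrees, less where a joint would pass 70% of its speed; a pose out of reach is approached as far as the arm can. A call with a gripper value outside its range is refused whole. The fingers move at their own pace and stop on an object; "force" is the grip in N (left out, the last holds). Time passes only in rows, so rows that do not move let the fingers close. It gives the time, the measured TCP pose, the force, the opening and the grip force at its end, in the units of the state.
- robot.sense(): the state, without advancing time (a new reading comes with each control period).
- vision.grab_frame(name): name is "scene" or "top"; returns the picture (420x560x3 uint8, blue, green, red); there is no depth.
- vision.get_calibration(name): a dict with "mtx" (3x3 intrinsics, pixels), "cam_to_world" (4x4, takes a point from camera to world coordinates). Camera axes: x right, y down, z forward; pixel columns grow to the right and rows downward; lengths in m; the calibration is good to about 2 mm. A picture is of the moment at which its call begins. get_calibration takes no time and is no camera call.
- job.close_job(): hands the job in; it is judged then, once.
The state is a dict: "t": time; "joints": joint angles; "joint_vel": joint speeds; "effort": joint torques, N m; "tcp_pos": TCP position; "tool_rot": TCP orientation; "ft_force": force on the tool from outside, world axes, zero at the start; "wrist_torque": the same for the moment, N m; "width": finger opening in m; "finger_force": force on a finger pad.
Only numpy, scipy, OpenCV 4.12 (cv2) and the standard library are available. Lean on these libraries where they do the work, as an engineer would, in place of code of your own. Each camera call takes 0.05 s, during which the arm holds its last target. There are 200 camera calls.

### The job

A customer at the parts counter needs a stepped pulley made up: thread the three belt pulleys onto the upright arbor in order of size, the biggest first at the bottom, then the middle one, then the smallest on top. Keep every hub facing up, lower each pulley down the shaft until it rests on what is below it instead of letting it drop, and finally let go and leave the stack standing. Leave the other goods on the counter where they are.

Things in the scene. Friction and masses are not known exactly. Their poses are not given: they have to be found in the camera images.
- big_c (a point): The big pulley, a loose plain aluminium V-belt pulley lying hub up: disc 120 mm across, 14 mm thick; round hub 44 mm across standing 12 mm above the disc (26 mm in all); bore 26 mm right through. About 0.6 kg, give or take a quarter. This point: on the bore axis, 13 mm above the underside; z points out of the hub end. The three differ only in disc diameter (120, 92, 64 mm).
- mid_c (a point): The mid pulley, a loose plain aluminium V-belt pulley lying hub up: disc 92 mm across, 14 mm thick; round hub 44 mm across standing 12 mm above the disc (26 mm in all); bore 26 mm right through. About 0.38 kg, give or take a quarter. This point: on the bore axis, 13 mm above the underside; z points out of the hub end. The three differ only in disc diameter (120, 92, 64 mm).
- small_c (a point): The small pulley, a loose plain aluminium V-belt pulley lying hub up: disc 64 mm across, 14 mm thick; round hub 44 mm across standing 12 mm above the disc (26 mm in all); bore 26 mm right through. About 0.22 kg, give or take a quarter. This point: on the bore axis, 13 mm above the underside; z points out of the hub end. The three differ only in disc diameter (120, 92, 64 mm).
- arbor_seat (a point): Arbor stand, fixed to the counter: a dark round base plate 104 mm across and 12 mm thick with an upright bare steel shaft 20 mm across in its middle. This point is the middle of the base plate's top face, where the first pulley comes to rest, 12 mm above the counter; z is up the shaft.
- arbor_tip (a point): Top end of the arbor's shaft, 80 mm above the base plate's top face. The shaft's last 8 mm taper to 10 mm across, so a pulley slightly off-centre is led on; below that there are 3 mm of play all round. Three pulleys stack 78 mm high.
- bolt_bin: Bystander: open grey plastic bin, 100 x 150 x 50 (mm). Loose. Origin at its underside centre.
- filter_box: Bystander: closed cardboard carton, 100 x 100 x 75 (mm). Loose. Origin at its underside centre.
- spanner: Bystander: steel spanner lying flat, about 200 long (mm). Loose. Origin at its underside near its middle.
- oil_filter: Bystander: white spin-on oil filter canister, 76 across, 85 high (mm). Loose. Origin at its underside centre.
- cleaner_jar: Bystander: white jar with black cap, 80 across, 85 high (mm). Loose. Origin at its underside centre.
- mug: Bystander: white mug, 80 across, 90 high (mm). Loose. Origin at its underside centre.
- bearing: Bystander: flat dark steel ball bearing, 80 across, bore 40, 22 high (not one of the pulleys) (mm). Loose. Origin at its underside centre.
Mind the look-alikes: they are no part of the job. Leave any purple look-alike of the part that bears small_c alone. Leave any orange look-alike of the part that bears mid_c alone.

How it is judged:
By the outcome, as a careful person would: the job done as asked, in the order asked, and still so for the second after the job is handed in, with the robot touching nothing.
It also fails if it takes over 64 s, if anything falls off the work surface, if the arm or the gripper's body presses on something with over 40 N, if the wrist force passes 120 N, or if a joint passes its speed limit or range.

## Working session

There is one attempt and no reset: what is moved stays moved. The work goes in short steps, Python scripts to look and compute and a tool call to move; the robot and the scene stay as the last step left them, time stands still between calls to the robot, and variables do not carry over. Pictures are saved under pics/ and viewed, at most 10 in all, crops included, and the job is handed in when it is done.

Besides the shell and the picture viewer there is one more tool, called after "Emit:" as name([rows], argument=value, ...), one row to a line, values as JSON. move_arm: Moves the arm, as the interface text tells. Its arguments: {"type":"object","properties":{"commands":{"type":"array"},"force":{"type":"number"}},"required":["commands"]}

```bash
mkdir -p pics; ls; python3 - <<'E'
from cell import robot, vision, job
import cv2,numpy as np
for n in("scene","top"):
    cv2.imwrite(f"pics/{n}0.png",vision.grab_frame(n))
    c=vision.get_calibration(n);print(n,np.round(c["mtx"],1).tolist(),np.round(c["cam_to_world"],3).tolist())
print(robot.tips_ahead,robot.sense())
E
```

```text
pics
scene [[415.8, 0.0, 275.5], [0.0, 415.8, 205.4], [0.0, 0.0, 1.0]] [[0.897, 0.232, -0.376, 1.048], [0.441, -0.509, 0.739, -0.922], [-0.02, -0.829, -0.559, 0.788], [0.0, 0.0, 0.0, 1.0]]
top [[384.7, 0.0, 280.6], [0.0, 384.7, 206.3], [0.0, 0.0, 1.0]] [[0.025, -0.994, 0.108, 0.449], [-0.999, -0.022, 0.033, -0.013], [-0.031, -0.109, -0.994, 1.207], [0.0, 0.0, 0.0, 1.0]]
0.017 {'t': 0.1, 'joints': array([-1.29494470e+00,  2.76543402e-01,  1.50602356e+00, -8.11309458e-06,
        1.36069288e+00, -1.20980167e-01]), 'joint_vel': array([ 0.00133395, -0.00175617, -0.00424726,  0.00175827,  0.00046896,
        0.00098551]), 'effort': array([ 6.62384973e-04, -4.17700517e+01, -2.46404743e+01, -3.13751470e-04,
        5.80922293e-03, -2.06647819e-06]), 'tcp_pos': array([ 0.22211674, -0.52988188,  0.24751275]), 'tool_rot': array([-3.13993669e+00, -1.93332071e-04,  3.96833336e-01]), 'ft_force': array([0.20674826, 0.10022851, 0.08090087]), 'wrist_torque': array([-0.00218683,  0.01451471,  0.04169343]), 'finger_force': 0.0, 'width': 0.08492846261669729}
```

View pics/top0.png

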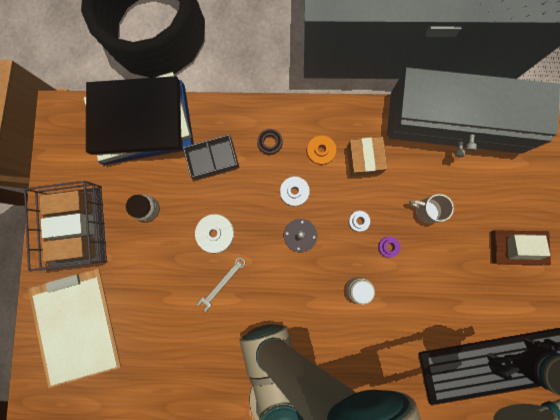

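View pics/scene0.png

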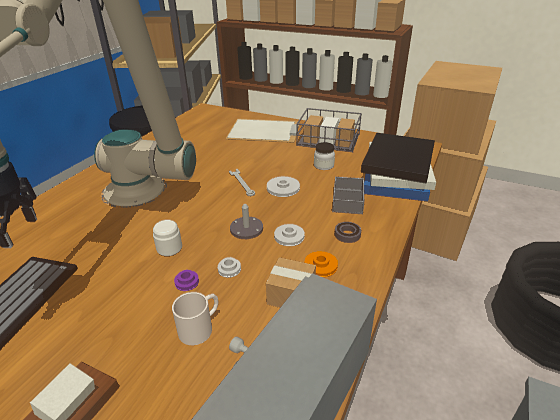

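Candidates in the top view:
- **Big:** (214,233), plain grey and largest.
- **Mid:** (295,191), plain. The orange one at (321,150) is a look-alike and the dark bearing at (270,141) isn't a pulley.
- **Small:** (360,221), plain. The purple one at (390,247) is a look-alike.
- **Arbor:** (300,235).

I'll measure these and check them in a crop.

```bash
cat > h.py <<'E'
import cv2,numpy as np
from cell import robot, vision, job
def ray(n,uv,z):
    c=vision.get_calibration(n);T=np.array(c["cam_to_world"])
    d=T[:3,:3]@np.linalg.inv(c["mtx"])@[uv[0],uv[1],1];o=T[:3,3]
    return o+d*(z-o[2])/d[2]
def proj(n,p):
    c=vision.get_calibration(n);T=np.linalg.inv(c["cam_to_world"])
    q=np.array(c["mtx"])@(T[:3,:3]@p+T[:3,3]);return q[:2]/q[2]
def blob(im,uv,lo=(0,0,140),hi=(179,60,255),r=40):
    """filled contour nearest uv -> (ellipse, contour)"""
    m=cv2.inRange(cv2.cvtColor(im,cv2.COLOR_BGR2HSV),lo,hi)
    k=np.zeros_like(m);cv2.circle(k,tuple(map(int,uv)),r,255,-1);m&=k
    cs=cv2.findContours(m,cv2.RETR_EXTERNAL,cv2.CHAIN_APPROX_NONE)[0]
    c=max(cs,key=cv2.contourArea);return cv2.fitEllipse(cv2.convexHull(c)),c
def size(n,c,z):
    P=np.array([ray(n,p[0],z)[:2] for p in c]);return cv2.minEnclosingCircle(P.astype(np.float32))
E
python3 - <<'E'
from h import *
t=cv2.imread("pics/top0.png");s=cv2.imread("pics/scene0.png")
for k,a,b in(("big",(214,233),(283,186)),("mid",(295,191),(289,234)),("small",(360,221),(229,267))):
    for n,im,uv in(("top",t,a),("scene",s,b)):
        e,c=blob(im,uv,r=28 if k!="small" else 18)
        # 1.0: disc upper edge plane 0.012
        print(k,n,np.round(e[0],1),np.round(e[1],1),"xy",np.round(ray(n,e[0],.012)[:2],4),"circ",np.round(size(n,c,.013)[0],4),"D",round(2*size(n,c,.013)[1],4))
for n,im,uv in(("top",t,(300,235)),("scene",s,(246,228))):
    e,c=blob(im,uv,(0,0,30),(179,110,125),26)
    print("base",n,np.round(e[0],1),np.round(e[1],1),np.round(ray(n,e[0],.010)[:2],4),"circ",np.round(size(n,c,.011)[0],4),"D",2*size(n,c,.011)[1])
A=cv2.resize(t[120:280,180:420],(720,480),interpolation=cv2.INTER_CUBIC)
B=cv2.resize(s[160:300,150:360],(720,480),interpolation=cv2.INTER_CUBIC)
cv2.imwrite("pics/cropA.png",A);cv2.imwrite("pics/cropB.png",B)
E
```

```text
big top [213.9 233.3] [38.  38.6] xy [0.4899 0.2329] circ [0.4906 0.2328] D 0.1209
big scene [282.7 186. ] [20.4 33.8] xy [0.494  0.2257] circ [0.494  0.2271] D 0.1384
mid top [294.3 190.9] [29.1 29.3] xy [ 0.6286 -0.015 ] circ [ 0.6287 -0.015 ] D 0.093
mid scene [289.2 234.4] [21.9 30.1] xy [ 0.6324 -0.02  ] circ [ 0.6312 -0.0204] D 0.1073
small top [359.3 220.8] [20.7 21. ] xy [ 0.5394 -0.2179] circ [ 0.5394 -0.2177] D 0.0655
small scene [228.9 267.1] [20.1 23. ] xy [ 0.5425 -0.2215] circ [ 0.5436 -0.2193] D 0.0793
base top [300.1 235.1] [32.8 33. ] [ 0.4908 -0.036 ] circ [ 0.4913 -0.0359] D 0.10315520316362381
base scene [245.9 226.9] [24.1 32.7] [ 0.4929 -0.0394] circ [ 0.4913 -0.0338] D 0.12933386862277985
```

View pics/cropA.png

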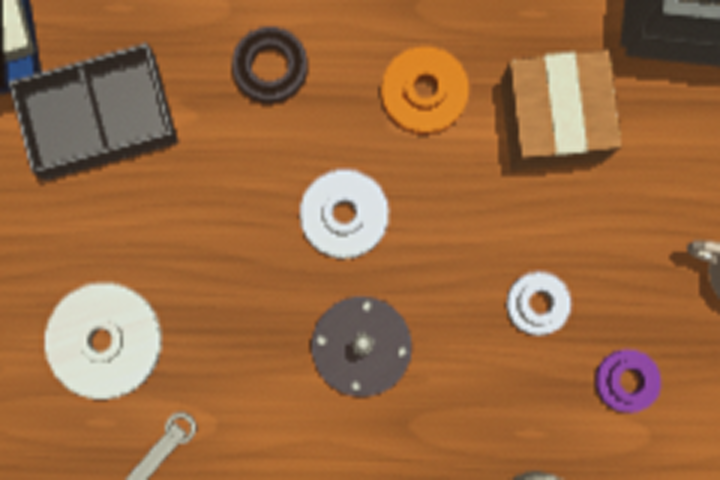

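View pics/cropB.png

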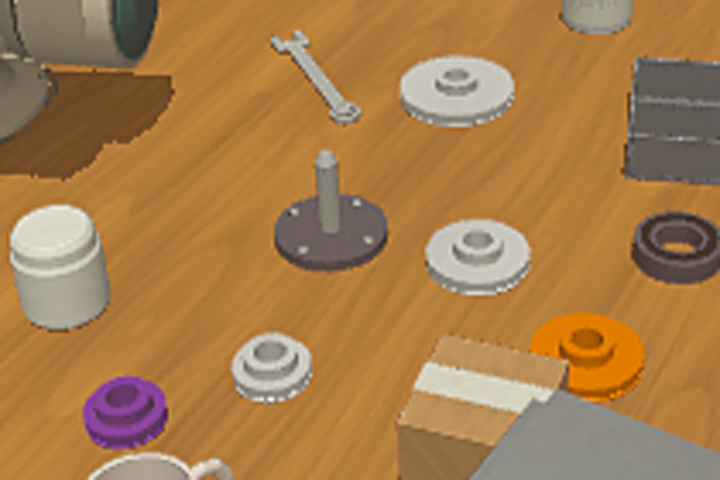

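The crops confirm the choices: the plain discs are big (102,340 in crop A), mid (344,213) and small (540,302), and their measured diameters are 121, 93 and 65 mm. The base measures 103 mm. First I'll turn to yaw 0 and start towards the big pulley.

Emit:
move_arm([
  [[0,0,0],5.7,0.3],
  [[0,0,0],5.7,0.3],
  [[0,0,0],5.7,0.3],
  [[0,0,0],5.64,0.3],
  [[11,-32,0],0,0.3],
  [[11,-32,0],0,0.3],
  [[11,-32,0],0,0.3],
  [[11,-32,0],0,0.3],
  [[11,-32,0],0,0.3],
  [[11,-32,0],0,0.3],
  [[11,-32,0],0,0.3],
  [[11,-32,0],0,0.3],
], force=25)

```text
t: 1.1
tcp_pos: [0.3102, -0.2726, 0.248]
tool_rot: [-3.141, 0.0, -0.001]
ft_force: [1.0, 0.1, 0.1]
width: 0.0597
finger_force: 0.0
```

Emit:
move_arm([
  [[11,-32,0],0,0.3],
  [[11,-32,0],0,0.3],
  [[11,-32,0],0,0.3],
  [[11,-32,0],0,0.3],
  [[11,-32,0],0,0.3],
  [[11,-32,0],0,0.3],
  [[11,-32,0],0,0.3],
  [[11,-32,0],0,0.3],
  [[11,-32,0],0,0.3],
  [[11,-32,0],0,0.3],
  [[11,-32,0],0,0.3],
  [[11,-32,0],0,0.3],
])

```text
t: 2.1
tcp_pos: [0.4422, 0.1114, 0.248]
tool_rot: [3.141, 0.0, 0.0]
ft_force: [-1.2, -0.2, -0.8]
width: 0.0595
finger_force: 0.0
```

```bash
python3 - <<'E'
from h import *
s=robot.sense();print(s['t'],s['tcp_pos'],s['tool_rot'],s['joints'],s['width'],robot.tips_ahead)
E
```

```text
2.1 [0.44215081 0.11140704 0.24803676] [3.14126880e+00 3.93209774e-04 4.23478392e-04] [ 9.42517320e-02  9.54747071e-02  1.73907739e+00 -2.95782629e-04
  1.30746239e+00  1.66470157e+00] 0.05954755261054691 0.017
```

Emit:
move_arm([
  [[12,-30.5,0],0,0.3],
  [[12,-30.5,0],0,0.3],
  [[12,-30.5,10],0,0.3],
  [[12,-30,20],0,0.3],
  [[0,0,38],0,0.3],
  [[0,0,38],0,0.3],
  [[0,0,38],0,0.3],
  [[0,0,35],0,0.3],
  [[0,0,20],0,0.3],
  [[0,0,10],0,0.3],
  [[0,0,5],0,0.3],
  [[0,0,0],0,0.3],
])

```text
t: 3.1
tcp_pos: [0.4902, 0.231, 0.0337]
tool_rot: [3.141, 0.001, -0.0]
ft_force: [-0.1, -0.1, 0.6]
width: 0.0597
finger_force: 0.0
```

```bash
python3 - <<'E'
from h import *
s=robot.sense();print(s['t'],s['tcp_pos'],s['tool_rot'],s['joints'],s['width'],s['ft_force'])
a=vision.grab_frame("scene");b=vision.grab_frame("top")
A=cv2.resize(a[130:250,200:360],(520,390),interpolation=cv2.INTER_CUBIC)
B=cv2.resize(b[180:280,160:270],(280,390),interpolation=cv2.INTER_CUBIC)
cv2.imwrite("pics/c1.png",np.hstack([A,B]))
E
```

```text
3.1 [0.49023665 0.23103662 0.03374229] [ 3.14115581e+00  9.97755247e-04 -1.16437122e-04] [ 3.12067238e-01  4.34925048e-01  1.86882527e+00 -1.46901572e-04
  8.38926042e-01  1.88307801e+00] 0.05973449316774936 [-0.11099734 -0.0621592   0.64424642]
```

View pics/c1.png

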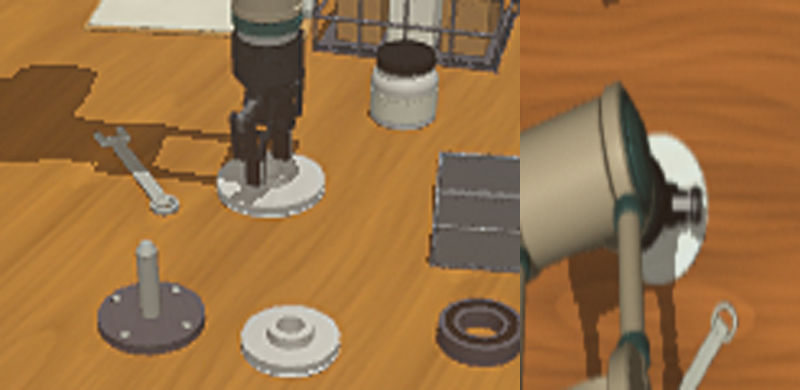

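The fingers straddle the big pulley's hub without touching anything. I'll squeeze along y, open, turn 90° and squeeze again, which centres it both ways.

Emit:
move_arm([
  [[0,0,0],0,0.7],
  [[0,0,0],0,0.7],
  [[0,0,0],0,0.7],
  [[0,0,0],0,0.7],
  [[0,0,0],0,0.7],
  [[0,0,0],0,0.7],
], force=20)

```text
t: 3.7
tcp_pos: [0.4917, 0.232, 0.0361]
tool_rot: [-3.14, -0.004, -0.0]
ft_force: [-0.5, 1.7, 6.5]
width: 0.0417
finger_force: 20.3
```

Emit:
move_arm([
  [[0,0,0],0,0.3],
  [[0,0,0],0,0.3],
  [[0,0,0],0,0.3],
  [[0,0,0],-7,0.3],
  [[0,0,0],-7,0.3],
  [[0,0,0],-7,0.3],
  [[0,0,0],-7,0.3],
  [[0,0,0],-7,0.3],
  [[0,0,0],-7,0.3],
  [[0,0,0],-7,0.3],
  [[0,0,0],-7,0.3],
  [[0,0,0],-7,0.3],
])

```text
t: 4.7
tcp_pos: [0.49, 0.2308, 0.034]
tool_rot: [-3.141, 0.001, 1.106]
ft_force: [-0.8, -0.6, -0.1]
width: 0.0599
finger_force: 0.0
```

Emit:
move_arm([
  [[0,0,0],-7,0.3],
  [[0,0,0],-7,0.3],
  [[0,0,0],-7,0.3],
  [[0,0,0],-6,0.3],
  [[0,0,0],0,0.7],
  [[0,0,0],0,0.7],
  [[0,0,0],0,0.7],
  [[0,0,0],0,0.7],
  [[0,0,0],0,0.7],
], force=50)

```text
t: 5.45
tcp_pos: [0.4903, 0.2309, 0.0347]
tool_rot: [3.141, 0.0, 1.569]
ft_force: [-1.6, -1.3, 5.6]
width: 0.041
finger_force: 49.9
```

Emit:
move_arm([
  [[0,0,0],0,0.7],
  [[0,0,-5],0,0.7],
  [[0,0,-15],0,0.7],
  [[0,0,-30],0,0.7],
  [[0,0,-35],0,0.7],
  [[0,0,-25],0,0.7],
  [[0,0,-10],0,0.7],
  [[0,0,0],0,0.7],
  [[0,0,0],0,0.7],
], force=70)

```text
t: 6.2
tcp_pos: [0.4893, 0.2308, 0.1531]
tool_rot: [-3.14, 0.001, 1.57]
ft_force: [-0.9, -0.5, -5.9]
width: 0.04
finger_force: 72.1
```

Emit:
move_arm([
  [[-10,0,0],0,0.7],
  [[-22,0,0],0,0.7],
  [[-30,0,0],0,0.7],
  [[-30,0,0],0,0.7],
  [[-30,0,0],0,0.7],
  [[-30,0,0],0,0.7],
  [[-30,0,0],0,0.7],
  [[-30,0,0],0,0.7],
  [[-28,0,0],0,0.7],
  [[-20,0,0],0,0.7],
  [[-8,0.8,0],0,0.7],
  [[0,0,0],0,0.7],
])

```text
t: 7.2
tcp_pos: [0.49, -0.0388, 0.1525]
tool_rot: [-3.138, 0.0, 1.568]
ft_force: [-0.1, 0.2, -4.6]
width: 0.0405
finger_force: 72.2
```

```bash
python3 - <<'E'
from h import *
a=vision.grab_frame("scene");b=vision.grab_frame("top")
s=robot.sense();print(s['t'],s['tcp_pos'],s['tool_rot'],s['width'],s['ft_force'])
A=cv2.resize(a[130:250,170:330],(520,390),interpolation=cv2.INTER_CUBIC)
B=cv2.resize(b[185:285,250:360],(280,390),interpolation=cv2.INTER_CUBIC)
cv2.imwrite("pics/c2.png",np.hstack([A,B]));cv2.imwrite("pics/s2.png",a);cv2.imwrite("pics/t2.png",b)
E
```

```text
7.3 [ 0.49005617 -0.03641918  0.15304058] [-3.13871846e+00 -1.57295522e-03  1.56947940e+00] 0.039819005031608186 [-0.0651305  -0.40784014 -5.64117483]
```

View pics/c2.png

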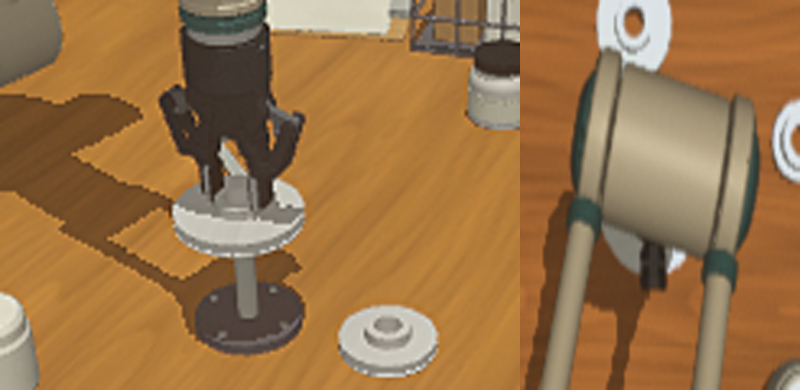

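```bash
python3 - <<'E'
from h import *
im=cv2.imread("pics/s2.png")
for p in((.491,-.0365,.012),(.491,-.0365,.092),(.490,-.0364,.132),(.49,-.0364,.118)): print(p,np.round(proj("scene",np.array(p)),1))
# left/right extremes of the disc (bright) and shaft edges, by row
hsv=cv2.cvtColor(im,cv2.COLOR_BGR2HSV);m=cv2.inRange(hsv,(0,0,110),(179,70,255))
for r in range(192,230,2):
    x=np.where(m[r,215:275])[0]+215
    print(r,(x.min(),x.max(),len(x),(x.min()+x.max())/2) if len(x) else None)
# model circle extents for disc centred at TCP
th=np.linspace(0,6.283,200)
for z in(.12,.132):
    P=np.array([proj("scene",np.array([.49+.06*np.cos(t),-.0364+.06*np.sin(t),z])) for t in th]);print(z,P.min(0),P.max(0))
s=cv2.imread("pics/scene0.png");m=cv2.inRange(cv2.cvtColor(s,cv2.COLOR_BGR2HSV),(0,0,90),(179,80,255))
for r in range(203,230,3):
    x=np.where(m[r,235:258])[0]+235;print('shaft',r,x.min() if len(x) else None,x.max() if len(x) else None)
E
```

```text
(0.491, -0.0365, 0.012) [245.8 225.7]
(0.491, -0.0365, 0.092) [244.2 204.4]
(0.49, -0.0364, 0.132) [243.1 193.1]
(0.49, -0.0364, 0.118) [243.4 197.1]
192 (np.int64(224), np.int64(263), 34, np.float64(243.5))
194 (np.int64(223), np.int64(262), 38, np.float64(242.5))
196 (np.int64(223), np.int64(263), 41, np.float64(243.0))
198 (np.int64(224), np.int64(262), 39, np.float64(243.0))
200 (np.int64(224), np.int64(262), 39, np.float64(243.0))
202 (np.int64(225), np.int64(260), 36, np.float64(242.5))
204 (np.int64(226), np.int64(258), 33, np.float64(242.0))
206 (np.int64(229), np.int64(254), 26, np.float64(241.5))
208 (np.int64(234), np.int64(248), 15, np.float64(241.0))
210 (np.int64(243), np.int64(247), 5, np.float64(245.0))
212 (np.int64(242), np.int64(247), 6, np.float64(244.5))
214 (np.int64(242), np.int64(247), 6, np.float64(244.5))
216 (np.int64(243), np.int64(248), 6, np.float64(245.5))
218 (np.int64(243), np.int64(248), 6, np.float64(245.5))
220 (np.int64(243), np.int64(248), 6, np.float64(245.5))
222 (np.int64(235), np.int64(248), 7, np.float64(241.5))
224 (np.int64(243), np.int64(248), 6, np.float64(245.5))
226 (np.int64(244), np.int64(248), 5, np.float64(246.0))
228 (np.int64(261), np.int64(261), 1, np.float64(261.0))
0.12 [223.11567875 186.01564122] [263.50597768 207.8939151 ]
0.132 [222.74561772 182.68423675] [263.35729523 204.40642251]
shaft 203 None None
shaft 206 242 247
shaft 209 242 247
shaft 212 243 248
shaft 215 243 248
shaft 218 239 256
shaft 221 235 257
shaft 224 235 257
shaft 227 235 257
```

The disc and shaft line up with their predicted pixels to within about 1 mm, so I'll lower it, watching the force.

Emit:
move_arm([
  [[0,1,10],0,0.7],
  [[0,0,10],0,0.7],
  [[0,0,8],0,0.7],
  [[0,0,8],0,0.7],
  [[0,0,8],0,0.7],
  [[0,0,8],0,0.7],
  [[0,0,0],0,0.7],
])

```text
t: 7.88
tcp_pos: [0.4908, -0.0364, 0.1004]
tool_rot: [-3.138, -0.001, 1.571]
ft_force: [-0.2, 0.2, -5.2]
width: 0.0397
finger_force: 72.1
```

Emit:
move_arm([
  [[0,0,10],0,0.7],
  [[0,0,10],0,0.7],
  [[0,0,10],0,0.7],
  [[0,0,8],0,0.7],
  [[0,0,5],0,0.7],
  [[0,0,3],0,0.7],
  [[0,0,0],0,0.7],
])

```text
t: 8.47
tcp_pos: [0.4919, -0.0369, 0.0559]
tool_rot: [-3.141, -0.0, 1.571]
ft_force: [-0.3, -0.8, -4.4]
width: 0.0401
finger_force: 72.1
```

Emit:
move_arm([
  [[0,0,2],0,0.7],
  [[0,0,2],0,0.7],
  [[0,0,1],0,0.7],
  [[0,0,1],0,0.7],
  [[0,0,0],0,0.7],
])

```text
t: 8.88
tcp_pos: [0.492, -0.0369, 0.0503]
tool_rot: [-3.142, 0.0, 1.571]
ft_force: [-0.7, 0.3, -4.8]
width: 0.0401
finger_force: 72.1
```

Emit:
move_arm([
  [[0,0,1],0,0.7],
  [[0,0,1],0,0.7],
  [[0,0,0],0,0.7],
  [[0,0,0],0,0.7],
])

```text
t: 9.22
tcp_pos: [0.492, -0.0369, 0.0482]
tool_rot: [-3.142, 0.0, 1.571]
ft_force: [0.1, -0.7, -4.6]
width: 0.04
finger_force: 72.1
```

Emit:
move_arm([
  [[0,0,1],0,0.7],
  [[0,0,1],0,0.7],
  [[0,0,0],0,0.7],
  [[0,0,0],0,0.7],
])

```text
t: 9.55
tcp_pos: [0.4922, -0.0369, 0.047]
tool_rot: [3.141, 0.0, 1.571]
ft_force: [-1.5, -0.0, 3.7]
width: 0.0398
finger_force: 73.2
```

The big pulley is seated: force went from −4.7 to +3.7 N with the TCP at the expected height. I'll release, rise and go to the mid pulley.

Emit:
move_arm([
  [[0,0,0],0,0.4],
  [[0,0,0],0,0.3],
  [[0,0,0],0,0.3],
  [[0,0,-5],0,0.3],
  [[0,0,-15],0,0.3],
  [[0,0,-30],0,0.3],
  [[0,0,-30],0,0.3],
  [[0,0,-15],0,0.3],
  [[0,0,0],0,0.3],
], force=20)

```text
t: 10.3
tcp_pos: [0.495, -0.0374, 0.1453]
tool_rot: [3.133, 0.002, 1.571]
ft_force: [0.7, 0.1, -0.1]
width: 0.0593
finger_force: 0.0
```

Emit:
move_arm([
  [[3,20,0],0,0.3],
  [[4,30,0],0,0.3],
  [[4,30,0],0,0.3],
  [[4,30,0],0,0.3],
  [[4,20,0],0,0.3],
  [[1.5,6.6,10],0,0.3],
  [[0,0,25],0,0.3],
  [[0,0,25],0,0.3],
  [[0,0,20],0,0.3],
  [[0,0,0],0,0.3],
])

```text
t: 11.13
tcp_pos: [0.6233, -0.0159, 0.0555]
tool_rot: [-3.129, -0.001, 1.571]
ft_force: [-0.9, 0.6, -0.0]
width: 0.0597
finger_force: 0.0
```

```bash
python3 - <<'E'
from h import *
a=vision.grab_frame("scene");b=vision.grab_frame("top")
s=robot.sense();print(s['t'],s['tcp_pos'],s['tool_rot'],s['joints'][5],s['width'],s['ft_force'])
A=cv2.resize(a[150:290,190:370],(501,390),interpolation=cv2.INTER_CUBIC)
B=cv2.resize(b[165:285,250:340],(292,390),interpolation=cv2.INTER_CUBIC)
cv2.imwrite("pics/c3.png",np.hstack([A,B]))
E
```

```text
11.2333 [ 0.62689078 -0.01634968  0.05989559] [-3.13768959e+00 -3.25155653e-04  1.57065762e+00] -0.13657830888505737 0.059739393680572656 [ 0.9686649  -0.65198762 -0.26838287]
```

View pics/c3.png

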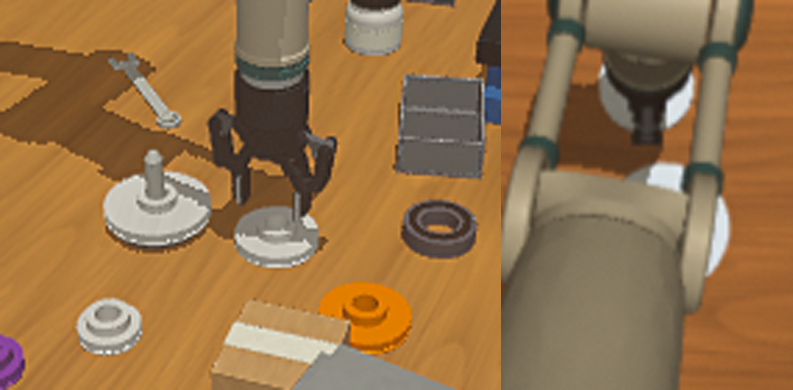

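The picture shows the big pulley flat on the arbor and the fingers straddling the mid pulley's hub. I'll lower and do the double squeeze, finishing at yaw 0.

Emit:
move_arm([
  [[0.5,1.5,12],0,0.3],
  [[0,0,8],0,0.3],
  [[0,0,4],0,0.3],
  [[0,0,0],0,0.3],
  [[0,0,0],0,0.7],
  [[0,0,0],0,0.7],
  [[0,0,0],0,0.7],
  [[0,0,0],0,0.7],
  [[0,0,0],0,0.7],
  [[0,0,0],0,0.7],
], force=20)

```text
t: 12.07
tcp_pos: [0.6299, -0.0159, 0.0378]
tool_rot: [-3.141, 0.0, 1.571]
ft_force: [-2.1, 0.0, 4.1]
width: 0.0419
finger_force: 20.5
```

Emit:
move_arm([
  [[0,0,0],0,0.3],
  [[0,0,0],0,0.3],
  [[0,0,0],0,0.3],
  [[0,0,0],7,0.3],
  [[0,0,0],7,0.3],
  [[0,0,0],7,0.3],
  [[0,0,0],7,0.3],
  [[0,0,0],7,0.3],
  [[0,0,0],7,0.3],
  [[0,0,0],7,0.3],
  [[0,0,0],7,0.3],
  [[0,0,0],7,0.3],
])

```text
t: 13.07
tcp_pos: [0.6306, -0.0159, 0.0371]
tool_rot: [3.141, -0.001, 0.465]
ft_force: [-0.9, -0.1, -0.7]
width: 0.0596
finger_force: 0.0
```

Emit:
move_arm([
  [[0,0,0],7,0.3],
  [[0,0,0],7,0.3],
  [[0,0,0],7,0.3],
  [[0,0,0],6,0.3],
  [[0,0,0],0,0.3],
  [[0,0,0],0,0.7],
  [[0,0,0],0,0.7],
  [[0,0,0],0,0.7],
  [[0,0,0],0,0.7],
  [[0,0,0],0,0.7],
  [[0,0,0],0,0.7],
], force=50)

```text
t: 13.98
tcp_pos: [0.6304, -0.0157, 0.0377]
tool_rot: [-3.142, -0.001, 0.001]
ft_force: [-0.2, 1.8, 4.4]
width: 0.04
finger_force: 50.1
```

Emit:
move_arm([
  [[0,0,0],0,0.7],
  [[0,0,-5],0,0.7],
  [[0,0,-15],0,0.7],
  [[0,0,-30],0,0.7],
  [[0,0,-35],0,0.7],
  [[0,0,-25],0,0.7],
  [[0,0,-10],0,0.7],
  [[0,0,0],0,0.7],
], force=70)

```text
t: 14.65
tcp_pos: [0.6314, -0.0163, 0.1593]
tool_rot: [3.141, -0.004, -0.0]
ft_force: [1.1, 0.6, -4.9]
width: 0.0387
finger_force: 71.6
```

Emit:
move_arm([
  [[-10,2,0],0,0.7],
  [[-25,4,0],0,0.7],
  [[-30,5,0],0,0.7],
  [[-30,5,0],0,0.7],
  [[-25,4,0],0,0.7],
  [[-14,1,0],0,0.7],
  [[-5,0,0],0,0.7],
  [[0,0,0],0,0.7],
  [[0,0,0],0,0.7],
])

```text
t: 15.4
tcp_pos: [0.4912, -0.0369, 0.1563]
tool_rot: [-3.141, 0.001, -0.0]
ft_force: [1.0, 0.1, -4.4]
width: 0.0389
finger_force: 71.6
```

```bash
python3 - <<'E'
from h import *
im=vision.grab_frame("scene")
s=robot.sense();print(s['t'],s['tcp_pos'],s['tool_rot'],s['width'],s['ft_force'])
p=s['tcp_pos'];th=np.linspace(0,6.283,200);u=p[2]-.0377
for z in(u,u+.014):
    P=np.array([proj("scene",np.array([p[0]+.046*np.cos(t),p[1]+.046*np.sin(t),z])) for t in th]);print(z,P.min(0),P.max(0))
m=cv2.inRange(cv2.cvtColor(im,cv2.COLOR_BGR2HSV),(0,0,110),(179,70,255))
for r in range(184,212,2):
    x=np.where(m[r,222:268])[0]+222
    print(r,(x.min(),x.max(),len(x),(x.min()+x.max())/2) if len(x) else None)
E
```

```text
15.45 [ 0.49199957 -0.03694724  0.15668387] [ 3.14157810e+00 -3.41321024e-04 -5.78155913e-05] 0.039067546729770225 [ 0.46261058 -0.4885489  -3.22381743]
0.11898387397957651 [228.35661632 188.90120621] [259.32455672 205.70390302]
0.1329838739795765 [227.95806703 184.99160068] [259.12442068 201.6545685 ]
184 (np.int64(242), np.int64(243), 2, np.float64(242.5))
186 (np.int64(241), np.int64(251), 3, np.float64(246.0))
188 (np.int64(234), np.int64(255), 15, np.float64(244.5))
190 (np.int64(231), np.int64(258), 21, np.float64(244.5))
192 (np.int64(229), np.int64(258), 23, np.float64(243.5))
194 (np.int64(228), np.int64(258), 27, np.float64(243.0))
196 (np.int64(228), np.int64(257), 30, np.float64(242.5))
198 (np.int64(228), np.int64(258), 31, np.float64(243.0))
200 (np.int64(229), np.int64(257), 29, np.float64(243.0))
202 (np.int64(231), np.int64(255), 25, np.float64(243.0))
204 (np.int64(234), np.int64(251), 18, np.float64(242.5))
206 (np.int64(242), np.int64(246), 5, np.float64(244.0))
208 (np.int64(242), np.int64(247), 6, np.float64(244.5))
210 (np.int64(242), np.int64(247), 6, np.float64(244.5))
```

The disc is centred and level as predicted, so I'll lower the mid pulley.

Emit:
move_arm([
  [[0,0,8],0,0.7],
  [[0,0,8],0,0.7],
  [[0,0,8],0,0.7],
  [[0,0,8],0,0.7],
  [[0,0,8],0,0.7],
  [[0,0,8],0,0.7],
  [[0,0,0],0,0.7],
])

```text
t: 16.03
tcp_pos: [0.4899, -0.0366, 0.1072]
tool_rot: [-3.141, 0.004, -0.0]
ft_force: [-0.9, 0.5, -4.1]
width: 0.0389
finger_force: 71.5
```

Emit:
move_arm([
  [[0,0,8],0,0.7],
  [[0,0,8],0,0.7],
  [[0,0,6],0,0.7],
  [[0,0,3],0,0.7],
  [[0,0,2],0,0.7],
  [[0,0,1],0,0.7],
  [[0,0,0],0,0.7],
  [[0,0,0],0,0.7],
])

```text
t: 16.7
tcp_pos: [0.4914, -0.037, 0.0815]
tool_rot: [3.141, -0.001, -0.0]
ft_force: [0.8, 0.4, -3.8]
width: 0.0394
finger_force: 71.5
```

Emit:
move_arm([
  [[0,0,1],0,0.7],
  [[0,0,1],0,0.7],
  [[0,0,1],0,0.7],
  [[0,0,1],0,0.7],
  [[0,0,0],0,0.7],
  [[0,0,0],0,0.7],
])

```text
t: 17.2
tcp_pos: [0.4911, -0.0369, 0.0772]
tool_rot: [3.142, 0.0, -0.0]
ft_force: [0.0, -0.4, -4.2]
width: 0.0393
finger_force: 71.6
```

Emit:
move_arm([
  [[0,0,1],0,0.7],
  [[0,0,0.5],0,0.7],
  [[0,0,0],0,0.7],
  [[0,0,0],0,0.7],
])

```text
t: 17.53
tcp_pos: [0.4913, -0.0369, 0.076]
tool_rot: [3.141, -0.0, -0.0]
ft_force: [-0.3, 0.2, -1.5]
width: 0.0392
finger_force: 71.9
```

Emit:
move_arm([
  [[0,0,0.5],0,0.7],
  [[0,0,0],0,0.7],
  [[0,0,0],0,0.7],
])

```text
t: 17.78
tcp_pos: [0.4913, -0.0369, 0.0759]
tool_rot: [3.141, -0.001, -0.0]
ft_force: [-1.5, 0.9, 6.0]
width: 0.0392
finger_force: 72.8
```

The mid pulley is seated. I'll release and go to the small one.

Emit:
move_arm([
  [[0,0,0],0,0.4],
  [[0,0,0],0,0.3],
  [[0,0,0],0,0.3],
  [[0,0,-5],0,0.3],
  [[0,0,-15],0,0.3],
  [[0,0,-25],0,0.3],
  [[0,0,-15],0,0.3],
  [[0,0,0],0,0.3],
], force=20)

```text
t: 18.45
tcp_pos: [0.4937, -0.0374, 0.1386]
tool_rot: [3.14, -0.007, 0.0]
ft_force: [0.4, 0.3, 0.4]
width: 0.0598
finger_force: 0.0
```

Emit:
move_arm([
  [[5,20,0],0,0.3],
  [[8,30,0],0,0.3],
  [[9,35,0],0,0.3],
  [[9,35,0],0,0.3],
  [[9,32,0],0,0.3],
  [[6,20,0],0,0.3],
  [[2.7,10,10],0,0.3],
  [[0,0,20],0,0.3],
  [[0,0,25],0,0.3],
  [[0,0,15],0,0.3],
  [[0,0,0],0,0.3],
  [[0,0,0],0,0.3],
])

```text
t: 19.45
tcp_pos: [0.5386, -0.2176, 0.0637]
tool_rot: [-3.14, 0.003, 0.0]
ft_force: [0.9, 0.7, 0.2]
width: 0.0599
finger_force: 0.0
```

```bash
python3 - <<'E'
from h import *
a=vision.grab_frame("scene");b=vision.grab_frame("top")
s=robot.sense();print(s['t'],s['tcp_pos'],s['tool_rot'],s['joints'][5],s['width'],s['ft_force'])
A=cv2.resize(a[180:300,160:320],(520,390),interpolation=cv2.INTER_CUBIC)
B=cv2.resize(b[165:285,310:400],(280,390),interpolation=cv2.INTER_CUBIC)
cv2.imwrite("pics/c4.png",np.hstack([A,B]))
E
```

```text
19.55 [ 0.54027927 -0.21864414  0.06577206] [ 3.14121329e+00 -8.71252380e-04  3.39295443e-04] 1.0664457754609387 0.05974009622411071 [-0.20760022 -0.38409823  0.94511001]
```

View pics/c4.png

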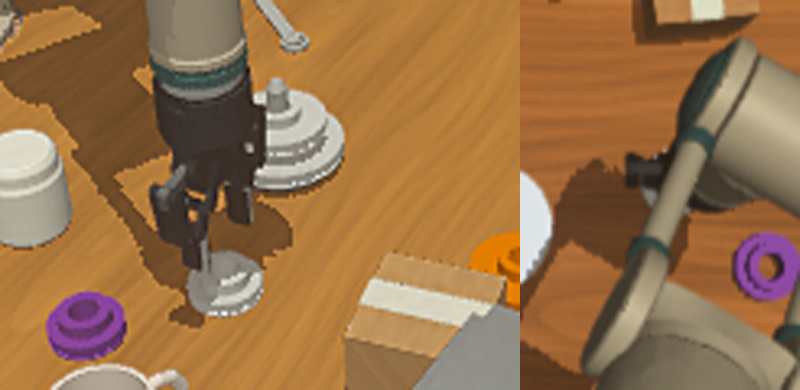

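The stack stands level with big and mid on the shaft, and the gripper is over the small plain pulley. I'll lower and double-squeeze, ending at yaw 90°.

Emit:
move_arm([
  [[0,0,14],0,0.3],
  [[0,0,9],0,0.3],
  [[0,0,5],0,0.3],
  [[0,0,0],0,0.3],
  [[0,0,0],0,0.7],
  [[0,0,0],0,0.7],
  [[0,0,0],0,0.7],
  [[0,0,0],0,0.7],
  [[0,0,0],0,0.7],
  [[0,0,0],0,0.7],
], force=20)

```text
t: 20.38
tcp_pos: [0.5401, -0.2189, 0.038]
tool_rot: [3.141, -0.001, -0.0]
ft_force: [-1.7, 1.5, 5.7]
width: 0.0421
finger_force: 20.5
```

Emit:
move_arm([
  [[0,0,0],0,0.3],
  [[0,0,0],0,0.3],
  [[0,0,0],0,0.3],
  [[0,0,0],-7,0.3],
  [[0,0,0],-7,0.3],
  [[0,0,0],-7,0.3],
  [[0,0,0],-7,0.3],
  [[0,0,0],-7,0.3],
  [[0,0,0],-7,0.3],
  [[0,0,0],-7,0.3],
  [[0,0,0],-7,0.3],
  [[0,0,0],-7,0.3],
])

```text
t: 21.38
tcp_pos: [0.5398, -0.219, 0.037]
tool_rot: [-3.141, 0.0, 1.106]
ft_force: [0.2, -0.8, -0.2]
width: 0.0599
finger_force: 0.0
```

Emit:
move_arm([
  [[0,0,0],-7,0.3],
  [[0,0,0],-7,0.3],
  [[0,0,0],-7,0.3],
  [[0,0,0],-6,0.3],
  [[0,0,0],0,0.3],
  [[0,0,0],0,0.7],
  [[0,0,0],0,0.7],
  [[0,0,0],0,0.7],
  [[0,0,0],0,0.7],
  [[0,0,0],0,0.7],
  [[0,0,0],0,0.7],
], force=50)

```text
t: 22.3
tcp_pos: [0.5399, -0.219, 0.0376]
tool_rot: [3.141, 0.0, 1.57]
ft_force: [-1.3, -0.3, 3.8]
width: 0.0398
finger_force: 50.2
```

Emit:
move_arm([
  [[0,0,0],0,0.7],
  [[0,0,-5],0,0.7],
  [[0,0,-15],0,0.7],
  [[0,0,-30],0,0.7],
  [[0,0,-35],0,0.7],
  [[0,0,-25],0,0.7],
  [[0,0,-10],0,0.7],
  [[0,0,0],0,0.7],
], force=70)

```text
t: 22.97
tcp_pos: [0.5412, -0.2195, 0.1596]
tool_rot: [3.137, 0.003, 1.571]
ft_force: [-0.1, -0.0, -1.8]
width: 0.0394
finger_force: 71.0
```

Emit:
move_arm([
  [[8,-2,0],0,0.7],
  [[20,-6,0],0,0.7],
  [[28,-8,0],0,0.7],
  [[32,-8,0],0,0.7],
  [[32,-8,0],0,0.7],
  [[28,-8,0],0,0.7],
  [[20,-6,0],0,0.7],
  [[10,-2,0],0,0.7],
  [[4,-0.6,0],0,0.7],
  [[0,0,0],0,0.7],
  [[0,0,0],0,0.7],
])

```text
t: 23.88
tcp_pos: [0.4916, -0.0375, 0.1567]
tool_rot: [-3.141, 0.001, 1.571]
ft_force: [0.2, -1.5, -2.0]
width: 0.0395
finger_force: 70.9
```

```bash
python3 - <<'E'
from h import *
im=vision.grab_frame("scene")
s=robot.sense();print(s['t'],s['tcp_pos'],s['tool_rot'],s['width'],s['ft_force'])
p=s['tcp_pos'];th=np.linspace(0,6.283,200);u=p[2]-.0377
for z in(u,u+.014):
    P=np.array([proj("scene",np.array([p[0]+.032*np.cos(t),p[1]+.032*np.sin(t),z])) for t in th]);print(z,P.min(0),P.max(0))
m=cv2.inRange(cv2.cvtColor(im,cv2.COLOR_BGR2HSV),(0,0,110),(179,70,255))
for r in range(184,212,2):
    x=np.where(m[r,222:268])[0]+222
    print(r,(x.min(),x.max(),len(x),(x.min()+x.max())/2) if len(x) else None)
E
```

```text
23.9333 [ 0.49175564 -0.03783292  0.1568398 ] [-3.14141876e+00  6.99509497e-04  1.57013114e+00] 0.03943645256838552 [ 0.30312269  0.64290006 -1.09079059]
0.11913979536980528 [232.85594542 191.40752828] [254.40593335 203.10038163]
0.13313979536980527 [232.48620777 187.47541626] [254.17431299 199.07098595]
184 (np.int64(234), np.int64(248), 8, np.float64(241.0))
186 (np.int64(234), np.int64(248), 6, np.float64(241.0))
188 (np.int64(234), np.int64(249), 11, np.float64(241.5))
190 (np.int64(236), np.int64(249), 13, np.float64(242.5))
192 (np.int64(234), np.int64(254), 18, np.float64(244.0))
194 (np.int64(233), np.int64(254), 22, np.float64(243.5))
196 (np.int64(234), np.int64(254), 21, np.float64(244.0))
198 (np.int64(233), np.int64(253), 21, np.float64(243.0))
200 (np.int64(235), np.int64(252), 18, np.float64(243.5))
202 (np.int64(237), np.int64(248), 12, np.float64(242.5))
204 (np.int64(244), np.int64(245), 2, np.float64(244.5))
206 (np.int64(242), np.int64(247), 6, np.float64(244.5))
208 (np.int64(241), np.int64(252), 12, np.float64(246.5))
210 (np.int64(236), np.int64(257), 22, np.float64(246.5))
```

The small pulley is centred, so I'll lower it.

Emit:
move_arm([
  [[0.9,0,6],0,0.7],
  [[0,0,8],0,0.7],
  [[0,0,8],0,0.7],
  [[0,0,8],0,0.7],
  [[0,0,8],0,0.7],
  [[0,0,5],0,0.7],
  [[0,0,3],0,0.7],
  [[0,0,0],0,0.7],
  [[0,0,0],0,0.7],
])

```text
t: 24.68
tcp_pos: [0.4913, -0.036, 0.1112]
tool_rot: [-3.141, 0.0, 1.571]
ft_force: [0.5, 0.2, -1.5]
width: 0.0391
finger_force: 70.9
```

Emit:
move_arm([
  [[0,0,2],0,0.7],
  [[0,0,2],0,0.7],
  [[0,0,1],0,0.7],
  [[0,0,1],0,0.7],
  [[0,0,0],0,0.7],
  [[0,0,0],0,0.7],
])

```text
t: 25.18
tcp_pos: [0.4913, -0.036, 0.1053]
tool_rot: [3.141, 0.0, 1.571]
ft_force: [-0.6, -0.1, -2.0]
width: 0.0398
finger_force: 70.9
```

Emit:
move_arm([
  [[0,0,1],0,0.7],
  [[0,0,1],0,0.7],
  [[0,0,1],0,0.7],
  [[0,0,0],0,0.7],
  [[0,0,0],0,0.7],
])

```text
t: 25.6
tcp_pos: [0.4912, -0.036, 0.1022]
tool_rot: [-3.141, 0.0, 1.571]
ft_force: [-0.5, -0.4, -1.8]
width: 0.0397
finger_force: 70.9
```

Emit:
move_arm([
  [[0,0,0.7],0,0.7],
  [[0,0,0],0,0.7],
  [[0,0,0],0,0.7],
])

```text
t: 25.85
tcp_pos: [0.4914, -0.036, 0.1018]
tool_rot: [3.141, 0.0, 1.571]
ft_force: [-0.6, 0.3, 1.8]
width: 0.0394
finger_force: 71.2
```

Contact is at the expected height. I'll add 0.3 mm, release, rise and move clear.

Emit:
move_arm([
  [[0,0,0.3],0,0.7],
  [[0,0,0],0,0.4],
  [[0,0,0],0,0.3],
  [[0,0,0],0,0.3],
  [[0,0,-5],0,0.3],
  [[0,0,-15],0,0.3],
  [[0,0,-30],0,0.3],
  [[0,0,-35],0,0.3],
  [[0,0,-25],0,0.3],
  [[-20,0,0],0,0.3],
  [[-30,0,0],0,0.3],
  [[-35,0,0],0,0.3],
])

```text
t: 26.85
tcp_pos: [0.4915, -0.1208, 0.2126]
tool_rot: [3.139, 0.0, 1.574]
ft_force: [1.7, 0.5, 0.0]
width: 0.0598
finger_force: 0.0
```

Emit:
move_arm([
  [[-35,0,0],0,0.3],
  [[-35,0,0],0,0.3],
  [[-35,0,0],0,0.3],
  [[-30,0,0],0,0.3],
  [[-15,0,0],0,0.3],
  [[0,0,0],0,0.3],
  [[0,0,0],0,0.3],
])

```text
t: 27.43
tcp_pos: [0.491, -0.2708, 0.2111]
tool_rot: [-3.141, -0.002, 1.569]
ft_force: [0.9, 0.4, -1.8]
width: 0.0602
finger_force: 0.0
```

```bash
python3 - <<'E'
from h import *
a=vision.grab_frame("scene");b=vision.grab_frame("top")
s=robot.sense();print(s['t'],s['tcp_pos'],s['joint_vel'].max(),s['ft_force'])
A=cv2.resize(a[150:300,160:360],(520,390),interpolation=cv2.INTER_CUBIC)
B=cv2.resize(b[185:285,260:332],(280,390),interpolation=cv2.INTER_CUBIC)
cv2.imwrite("pics/c5.png",np.hstack([A,B]))
E
```

```text
27.5333 [ 0.49104115 -0.26935593  0.2112363 ] 0.01234593249165336 [-0.62492852  0.59328871  0.35802149]
```

View pics/c5.png

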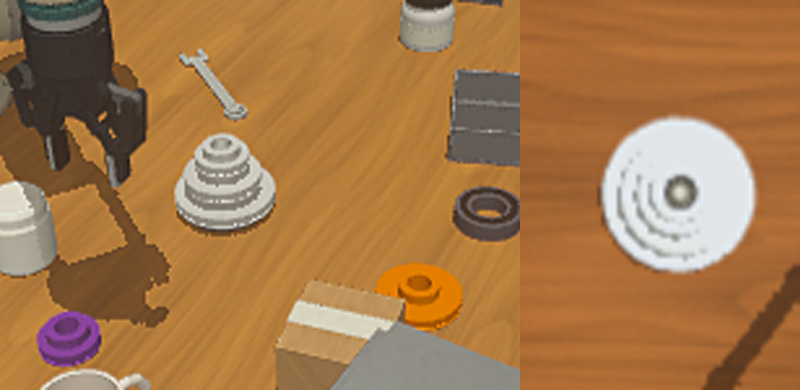

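The stack stands level on the arbor (scene crop around 222,180) with big, mid and small in order, hubs up, and the arm clear of it.

```bash
python3 -c "
from cell import job
print(job.close_job())"
```

```text
the job is handed in; nothing more can be done
None
```

The stepped pulley is made up on the arbor: big, mid and small from the bottom, hubs up, each lowered until it rested, gripper clear, and the job was handed in at about 27.5 s of the 64 s allowed.

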